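# Take down the kiln stack

### The job

Unload the small kiln stack: set each pot gently and upright in the middle of the glaze tile of its own colour. Then, with all three pots in place, move the empty kiln shelf onto the middle of the wooden rest, lying flat across both battens with its length square across them. Drop or tip nothing, and leave the grey unfired vase where it stands.

Things in the scene. Friction and masses are not known exactly. Their poses are not given: they have to be found in the camera images.
- green_cup: small green open cup, a straight cylinder 40 mm across and 40 mm high, wall 4 mm, about 60 g. At the start it stands on top of the blue jar. Origin at the centre of its underside, z up its axis
- blue_jar: squat closed jar, 56 mm across from 10 mm above its foot upwards (foot 52 mm), 45 mm high, flat blue top, about 140 g. At the start it stands on one end of the kiln shelf, its foot about 49 mm above the bench, with the green cup on its flat top. Origin at the centre of its underside, z up its axis
- yellow_tumbler: yellow open tumbler, a straight cylinder 52 mm across and 65 mm high, wall 4 mm, about 130 g. At the start it stands on the other end of the kiln shelf, about 116 mm from the jar, centre to centre. Origin at the centre of its underside, z up its axis
- kiln_shelf: cream kiln shelf, a loose flat slab 190 mm (its x) by 60 mm (its y) by 12 mm thick, about 280 g. At the start it bridges the two props, its underside 37 mm above the bench, carrying the pots 58 mm either side of its middle. Origin at the centre of its underside
- kiln_floor: fixed kiln floor: a grey-brown slab 220 mm (its x) by 100 mm (its y) by 12 mm on the bench with two pale props on it, each 30 mm (x) by 70 mm (y), centred 75 mm either side of its middle along x, tops 37 mm above the bench; between the props there is nothing above the slab. Origin at the centre of its underside
- blue_tile: square white ceramic tile, 90 x 90 x 8 mm, with a blue glazed field, lying flat and fixed on the bench; origin at the centre of its underside (its top is 8 mm higher), x and y along its sides
- green_tile: square white ceramic tile, 90 x 90 x 8 mm, with a green glazed field, lying flat and fixed on the bench; origin at the centre of its underside (its top is 8 mm higher), x and y along its sides
- yellow_tile: square white ceramic tile, 90 x 90 x 8 mm, with a yellow glazed field, lying flat and fixed on the bench; origin at the centre of its underside (its top is 8 mm higher), x and y along its sides
- shelf_rest: fixed dark wooden rest for the kiln shelf: two parallel battens, each 22 mm (its x) by 100 mm (its y) and 30 mm high, centred 60 mm either side of its middle along x, joined by a low rail 10 mm high along its x axis. The kiln shelf lies across both battens, its length along this x axis (either way round). Origin at the centre of its underside, on the bench
- raw_vase: small grey unfired vase standing loose among the tiles, 50 mm across at the belly, 80 mm high; to be left where it stands. Origin at the centre of its underside
Things that resemble listed ones, but are neither listed nor needed, are in the scene too. What is shaped like the blue_tile but pink is not meant.

How it is judged:
By the outcome, as a careful person would: the job done as asked, in the order asked, and still so for the second after the job is handed in, with the robot touching nothing.
It also fails if it takes over 112 s, if anything falls off the work surface, if the arm or the gripper's body presses on something with over 40 N, if the wrist force passes 120 N, or if a joint passes its speed limit or range.

### The arm

A 6-joint arm with a two-finger parallel gripper is mounted at the origin on the work surface. World frame = base frame: x ahead of the robot, y to its left, z up, the work surface at z = 0. Lengths are in mm, angles in rad, forces in N, time in s.
With the tool pointing down it reaches from about 350 to 775 mm from the base axis. Payload 5.5 kg.
Tool frame: the origin (TCP) lies at the very end of the fingers, on their centre line; the grasp point (between the pads) lies 19 mm behind it; x points along the fingers, z is the direction in which the jaws open and shut, and the axes are right-handed (so a half turn about x gives the same grasp; the last joint's range is limited). The gripper opens to 85 mm and grips with 20 to 120 N. Pads are 22 mm wide; open, the fingers measure 114 mm over their backs; the gripper's body (76 mm by 85 mm) begins 54 mm behind the grasp point. The pads swing forward as they close: fully open they stand 13 mm farther back than shut.
Start: joints at [-0.14, 0.313, 0.046, 1.304, 0, 1.431], TCP at [575.041, -0.015, 231.323] pointing down, gripper open.
Joint ranges: [-2.76, 2.76], [-0.86, 1.69], [-1.03, 1.26], [-2.2, 2.34], [-1.47, 1.5], [-3.14, 3.14]. Speed limits (rad/s): [2.57, 2.57, 3.14, 3.14, 3.14, 3.14].

### API

Orientations are given as a unit quaternion [w, x, y, z].
In Python, from cell import robot gives the robot as it stands. Calls block until the motion is done:
- robot.move_to(position, orientation): joint-space move of the TCP to a pose.
- robot.movel(position, rot=None, v=150): straight line of the TCP; rot=None keeps the orientation; v is the mean speed in mm/s.
- robot.movej(angles): joint-space move.
- robot.command_gripper(opening, force=None): finger opening in mm; force is the grip in N (None keeps the last); returns when the fingers have stopped.
- robot.pause(seconds).
- robot.inverse_kinematics(position, orientation): joint angles nearest the present ones, or None.
- robot.get_obs(): the state.
- robot.get_image(name): name is "scene" or "side" or "wrist"; returns a dict with "image" (480x640x3 uint8, red, green, blue), "vfov" (degrees; the focal length in pixels is half the picture's height over the tangent of half this angle, whatever the lens; pixels are square), "cx", "cy" (the principal point, pixels), "origin" and "rotation" of the camera in the world; the wrist camera has in their place "T_tool_cam" (4x4, takes a point from camera to tool coordinates, whose origin is the TCP and whose axes are the tool frame's). Camera axes: x right, y up, looking along -z (the intrinsics and any distortion apply to the point x, -y, -z); pixel columns grow to the right and rows downward; lengths in mm; the calibration is good to about 2 mm. A picture is of the moment at which its call begins: read the wrist's pose just before it. There is no depth.
A pose or a line that the arm cannot do raises robot.MotionError and nothing moves.
- robot.job_done(): hands the job in, once; it reports no verdict.
The state is a dict: "time_s": time; "joints": joint angles; "joint_velocities": joint speeds; "joint_efforts": joint torques, N m; "position": TCP position; "orientation": TCP orientation; "contact_force": force on the tool from outside, world axes, zero at the start; "moment": the same for the moment, N m; "finger_gap": finger opening in mm.
Only numpy, scipy, OpenCV 4.12 (cv2) and the standard library are available. Lean on these libraries where they do the work, as an engineer would, in place of code of your own. Each camera call takes 0.05 s, during which the arm holds its last target. There are 200 camera calls.

## Working session

There is one attempt and no reset: what is moved stays moved. The work goes in short steps, each a Python script; the robot and the scene stay as the last script left them, time stands still between calls to the robot, and variables do not carry over. Pictures are saved under pics/ and viewed, about 12 in all and at most 16, crops included, and the job is handed in when it is done.

```bash
ls; mkdir -p pics; python3 - <<'E'
from cell import robot
import cv2,numpy as np
o=robot.get_obs();print(o['time_s'],o['position'],o['orientation'])
for n in ['scene','side','wrist']:
    d=robot.get_image(n)
    cv2.imwrite(f'pics/{n}0.png',d['image'][:,:,::-1])
    print(n,{k:(np.round(v,4).tolist() if not isinstance(v,str) else v) for k,v in d.items() if k!='image'})
E
```

```text
pics
0.0 [5.74489496e+02 7.70235634e-02 2.30394333e+02] [7.06470821e-01 9.94785881e-05 7.07742157e-01 9.22593737e-05]
scene {'vfov': 43.5116, 'cx': 321.5318, 'cy': 240.6311, 'origin': [1330.0812, -567.8516, 778.3193], 'rotation': [0.7882, 0.4024, 0.2207, 0.4099]}
side {'vfov': 48.9898, 'cx': 317.4066, 'cy': 242.8565, 'origin': [422.8229, -683.2236, 916.8013], 'rotation': [0.9403, 0.336, -0.0266, -0.0473]}
wrist {'vfov': 63.6965, 'cx': 319.4574, 'cy': 247.0924, 'T_tool_cam': [[0.0014, 0.2902, -0.957, -143.0161], [0.0011, 0.957, 0.2902, 74.8528], [1.0, -0.0015, 0.001, -0.3297], [0.0, 0.0, 0.0, 1.0]]}
```

View pics/scene0.png

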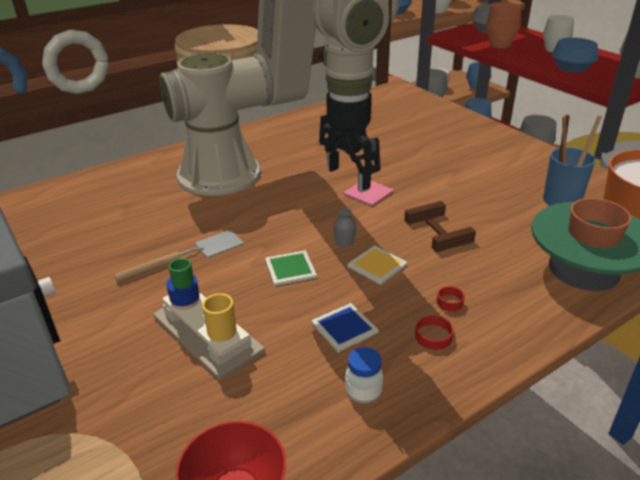

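View pics/side0.png

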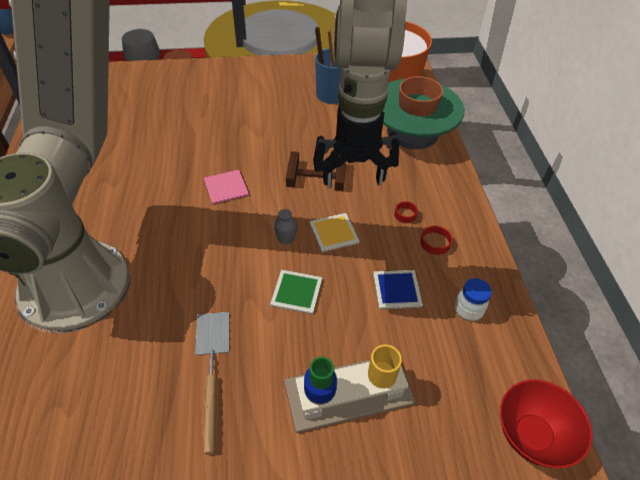

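The side view shows green tile (297,291), blue tile (398,289), yellow tile (335,232), the pink decoy (227,186), grey vase (286,227), rest (315,170), and the kiln stack at (348,390). The cup and jar are at (321,375) and the tumbler at (385,366). The blue-lidded white jar at (473,300) is a decoy for the blue jar, which stands on the shelf under the green cup.

```bash
cat > h.py <<'E'
import numpy as np,cv2
from scipy.spatial.transform import Rotation as R
def q2R(q): return R.from_quat([q[1],q[2],q[3],q[0]]).as_matrix()
def cam(d,obs=None):
    f=240/np.tan(np.radians(d['vfov'])/2)
    if 'T_tool_cam' in d:
        T=np.array(d['T_tool_cam']);Rt=q2R(obs['orientation'])
        return f,d['cx'],d['cy'],Rt@T[:3,3]+np.array(obs['position']),Rt@T[:3,:3]
    r=np.array(d['rotation']); 
    return f,d['cx'],d['cy'],np.array(d['origin']),(r if r.shape==(3,3) else q2R(r))
def ray(c,uv):
    f,cx,cy,o,M=c
    return M@np.array([(uv[0]-cx)/f,-(uv[1]-cy)/f,-1.])
def onz(c,uv,z):
    v=ray(c,uv);o=c[3];return o+v*(z-o[2])/v[2]
def proj(c,p):
    f,cx,cy,o,M=c;q=M.T@(np.asarray(p,float)-o);return np.array([cx-f*q[0]/q[2],cy+f*q[1]/q[2]])
HSV={'green':((45,90,40),(85,255,255)),'blue':((110,120,40),(130,255,255)),'yellow':((18,130,90),(30,255,255)),
 'pink':((160,60,120),(179,160,255)),'white':((0,0,150),(179,60,255)),'dark':((0,60,15),(18,255,75))}
def blobs(img,col,amin=60):
    lo,hi=HSV[col];m=cv2.inRange(cv2.cvtColor(img,cv2.COLOR_RGB2HSV),lo,hi)
    cs,_=cv2.findContours(m,cv2.RETR_EXTERNAL,cv2.CHAIN_APPROX_NONE)
    return [c for c in cs if cv2.contourArea(c)>amin]
def quad(c,cnt,z):
    "contour on a horizontal plane: rectangle centre, sizes, angle(deg) in the world"
    P=np.array([onz(c,p[0],z)[:2] for p in cnt],np.float32)
    return cv2.minAreaRect(P)
E
python3 - <<'E'
from h import *
from cell import robot
for n in ['side','scene']:
    d=robot.get_image(n);c=cam(d)
    for col in ['green','blue','yellow','dark']:
        for b in blobs(d['image'],col):
            x,y,w,h=cv2.boundingRect(b);r=quad(c,b,30 if col=='dark' else 8)
            print(n,col,(x,y,w,h),np.round(r[0]),np.round(r[1]),round(r[2]))
d=robot.get_image('side');cv2.imwrite('pics/s1.png',cv2.resize(d['image'][330:440,270:430,::-1],None,fx=5,fy=5,interpolation=cv2.INTER_CUBIC))
E
```

```text
side green (310, 357, 24, 32) [ 493. -253.] [62. 43.] 84
side green (276, 274, 41, 34) [461. -65.] [72. 72.] 71
side green (383, 80, 81, 57) [871. 520.] [253. 223.] 72
side blue (304, 370, 33, 34) [ 486. -281.] [61. 59.] 77
side blue (463, 279, 29, 25) [ 837. -103.] [65. 55.] 60
side blue (378, 273, 39, 30) [672. -78.] [72. 72.] 88
side yellow (368, 344, 34, 44) [ 611. -250.] [90. 58.] 62
side yellow (314, 216, 41, 30) [560.  90.] [73. 73.] 12
side yellow (204, 10, 53, 48) [301. 964.] [145. 303.] 14
side yellow (244, 1, 92, 48) [ 555. 1062.] [215. 396.] 48
side dark (331, 160, 16, 31) [589. 250.] [109.  34.] 78
side dark (286, 153, 38, 34) [511. 275.] [119.  90.] 83
side dark (0, 92, 16, 65) [-258.  524.] [ 30. 275.] 9
side dark (315, 28, 9, 36) [607. 841.] [206.  14.] 87
scene green (169, 258, 24, 30) [ 349. -266.] [ 44. 103.] 70
scene green (271, 254, 39, 24) [463. -69.] [69. 67.] 72
scene green (533, 202, 107, 72) [750. 520.] [221. 263.] 32
scene blue (349, 348, 32, 29) [ 768. -108.] [54. 65.] 53
scene blue (320, 308, 51, 35) [673. -82.] [69. 68.] 88
scene blue (167, 277, 31, 29) 
[... 259 characters left out ...]
 27
scene yellow (588, 134, 12, 20) [485. 927.] [ 19. 132.] 29
scene yellow (616, 133, 24, 9) [ 519. 1035.] [81. 52.] 53
scene dark (432, 232, 43, 20) [619. 249.] [111.  42.] 76
scene dark (405, 205, 40, 30) [513. 258.] [ 85. 121.] 41
scene dark (502, 73, 16, 51) [147. 962.] [ 30. 426.] 38
scene dark (0, 63, 12, 22) [-1097.  -315.] [ 37. 247.] 79
scene dark (453, 53, 10, 17) [-192. 1069.] [ 29. 177.] 43
scene dark (311, 46, 14, 19) [-565.  700.] [ 45. 209.] 54
scene dark (56, 43, 39, 30) [-1134.   -61.] [137. 343.] 81
scene dark (520, 0, 12, 28) [-480. 1769.] [ 46. 464.] 37
scene dark (373, 0, 19, 85) [-613. 1059.] [  63. 1124.] 49
scene dark (0, 0, 259, 142) [-1256.   298.] [1180. 1777.] 79
```

View pics/s1.png

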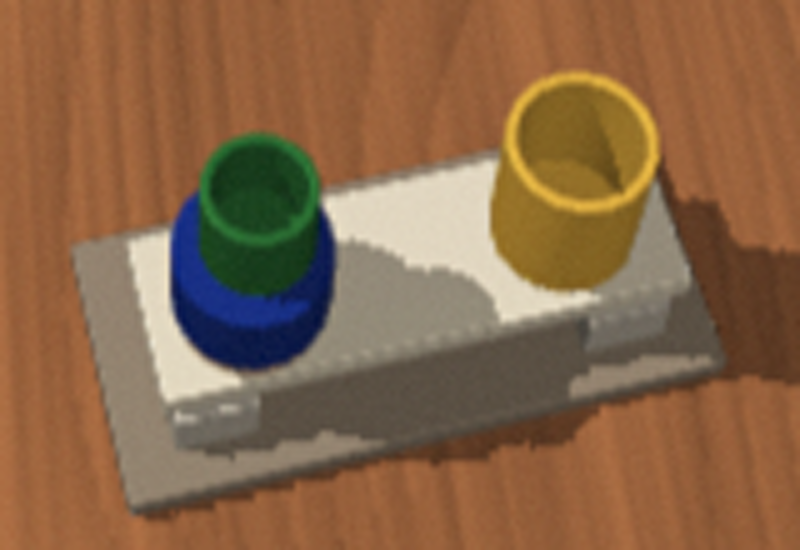

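```bash
cat >> h.py <<'E'
def down(deg):
    q=(R.from_euler('z',deg,degrees=True)*R.from_quat([0,.70710678,0,.70710678])).as_quat();return [q[3],q[0],q[1],q[2]]
E
python3 - <<'E'
from h import *
from cell import robot
c=cam(robot.get_image('side'))
cup=onz(c,(322,368),134);tum=onz(c,(386.4,358.6),114)
print(cup,tum,np.linalg.norm((cup-tum)[:2]),np.degrees(np.arctan2(*(tum-cup)[1::-1])))
print('vase top',onz(c,(285.5,214),80))
m=(cup+tum)/2
robot.move_to([m[0],m[1]-10,260],down(0))
o=robot.get_obs();d=robot.get_image('wrist');cv2.imwrite('pics/w1.png',d['image'][:,:,::-1]);np.save('w1.npy',d['image'])
print(o['time_s'],o['position'],o['orientation'],o['joints'])
C=cam(d,o)
for n,p in dict(cup=cup,tum=tum).items(): print(n,proj(C,p))
for t in (-90,90):
    print(t,robot.inverse_kinematics([m[0],m[1],120],down(t+15)))
E
```

```text
[ 485.12863267 -305.42986332  134.        ] [ 596.03669086 -289.40848786  114.        ] 112.05927825444591 8.219878549278867
vase top [451.56458548  84.43690454  80.        ]
1.5333 [ 540.82122225 -306.32634167  259.90535885] [ 7.07073856e-01 -1.02988157e-04  7.07139440e-01  6.02347631e-04] [-6.44670769e-01  4.03181060e-01  2.45192066e-01  1.41330610e+00
  5.08479427e-04  9.25127936e-01]
cup [243.17372581 236.94801362]
tum [393.1024474  209.97461012]
-90 [-0.63300932  0.44492553 -0.03697432  1.08889648  0.          2.24678394]
90 [-0.63300932  0.44492553 -0.03697432  1.08889648  0.         -0.89480871]
```

View pics/w1.png

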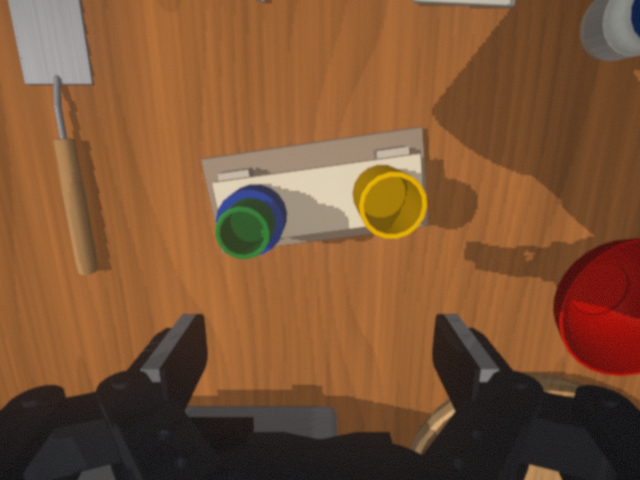

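The wrist view shows the cup rim centred at (243,231), the tumbler rim at (393,204), and the shelf's far edge running (214,183)–(419,155).

```bash
python3 - <<'E'
from h import *
from cell import robot
o=robot.get_obs();d=robot.get_image('wrist');C=cam(d,o)
for col,z in (('green',134),('yellow',114)):
    b=max((b for b in blobs(d['image'],col) if cv2.boundingRect(b)[1]<300),key=cv2.contourArea)
    (u,v),r=cv2.minEnclosingCircle(b);print(col,(u,v),r,cv2.boundingRect(b),onz(C,(u,v),z))
p=onz(C,(243.3,231),134);q=onz(C,(393,204),114);print(p,q,np.linalg.norm((p-q)[:2]),np.degrees(np.arctan2(*(q-p)[1::-1])))
a=onz(C,(214,183),49);b=onz(C,(419,155),49);print('edge',a,b,np.linalg.norm(a-b),np.degrees(np.arctan2(*(b-a)[1::-1])))
a=onz(C,(203,159),12);b=onz(C,(421,128),12);print('floor',a,b,np.linalg.norm(a-b),np.degrees(np.arctan2(*(b-a)[1::-1])))
E
```

```text
green (244.79730224609375, 228.95945739746094) 30.377708435058594 (216, 200, 58, 59) [ 486.78437475 -299.14559164  134.        ]
yellow (388.91192626953125, 201.00534057617188) 38.98716735839844 (353, 166, 75, 74) [ 592.6554421 -282.1193747  114.       ]
[ 485.62787291 -300.66011417  134.        ] [ 595.87012598 -284.39159702  114.        ] 111.43616564097414 8.394586793200018
edge [ 443.99275517 -277.53895556   49.        ] [ 628.9459856  -252.09472986   49.        ] 186.69522240300861 7.833076540363988
floor [ 424.81061237 -258.78829983   12.        ] [ 638.14478032 -228.84545914   12.        ] 215.42525600998096 7.98964364029359
```

```bash
python3 - <<'E'
from h import *
from cell import robot
Q=down(98)
robot.move_to([484,-301.5,205],Q)
o=robot.get_obs();d=robot.get_image('wrist');C=cam(d,o);im=d['image'].copy()
for b in blobs(d['image'],'green'):print(cv2.boundingRect(b),cv2.minEnclosingCircle(b))
print(o['time_s'],o['position'],proj(C,[484,-301.5,134]),proj(C,[597,-286,114]))
cv2.imwrite('pics/w2.png',im[:,:,::-1])
E
```

```text
(282, 216, 67, 77) ((315.0, 254.0), 38.11833572387695)
(527, 174, 113, 104) ((583.0, 227.5), 58.67079162597656)
3.1833 [ 484.30153927 -301.28547546  205.20646038] [317.36012696 262.03951955] [317.07968897 402.79330216]
```

View pics/w2.png

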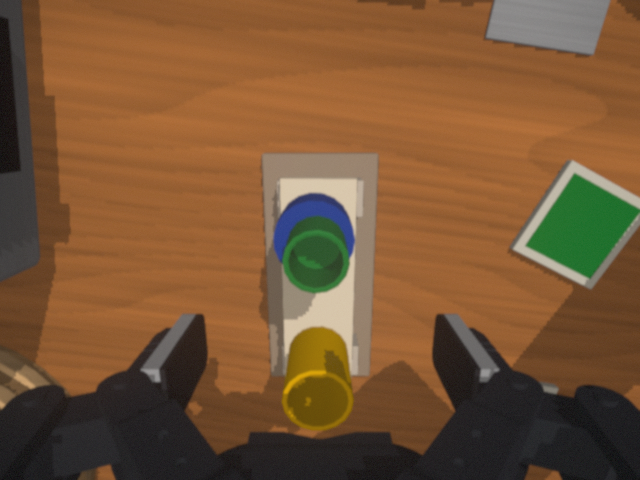

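The cup rim is at (316.5,260) against (317,262) predicted, and the tumbler is at (318,400) against (317,403), so the estimates hold. Grasping the cup.

```bash
cat >> h.py <<'E'
def pick(robot,x,y,z,yaw,zup,force=25,gap0=85):
    robot.command_gripper(gap0)
    robot.move_to([x,y,zup],down(yaw)); robot.movel([x,y,z],v=80)
    g=robot.command_gripper(0,force); robot.pause(.2)
    o=robot.get_obs();print('gap',o['finger_gap'],'F',np.round(o['contact_force'],1),'t',o['time_s'],np.round(o['position'],1))
    robot.movel([x,y,z+6],v=25);o=robot.get_obs();print('lifted gap',o['finger_gap'],'F',np.round(o['contact_force'],1))
    robot.movel([x,y,zup],v=120)
def place(robot,x,y,z,yaw,zup,gap1=85,look=None):
    robot.move_to([x,y,zup],down(yaw)); robot.movel([x,y,z+12],v=120)
    robot.pause(.2); f0=robot.get_obs()['contact_force'][2]
    zz=z+3.
    robot.movel([x,y,zz],v=25)
    while zz>z-3:
        o=robot.get_obs()
        if o['contact_force'][2]-f0>1.5: break
        zz-=.5; robot.movel([x,y,zz],v=10)
    o=robot.get_obs();print('down z',o['position'][2],'nominal',z,'dF',o['contact_force'][2]-f0,'t',o['time_s'])
    robot.pause(.2);robot.command_gripper(gap1);robot.pause(.2)
    robot.movel([x,y,zup],v=120)
E
python3 - <<'E'
from h import *
from cell import robot
pick(robot,484,-301.5,102,98,190)
o=robot.get_obs();print(o['finger_gap'])
for n in ['side','wrist']:
    d=robot.get_image(n);cv2.imwrite(f'pics/g1{n}.png',d['image'][:,:,::-1])
a=cv2.imread('pics/g1side.png')[250:450,240:440];b=cv2.imread('pics/g1wrist.png')
cv2.imwrite('pics/g1.png',np.hstack([cv2.resize(a,(400,400)),cv2.resize(b,(400,300)).__class__(0) if 0 else cv2.copyMakeBorder(cv2.resize(b,(400,300)),0,100,0,0,cv2.BORDER_CONSTANT)]))
E
```

```text
gap 39.49167173248169 F [-0.4  0.4  5. ] t 5.6417 [ 484.3 -301.7  102.4]
lifted gap 39.241621729502945 F [-0.3  0.2 -0.9]
39.75196676781421
```

View pics/g1.png

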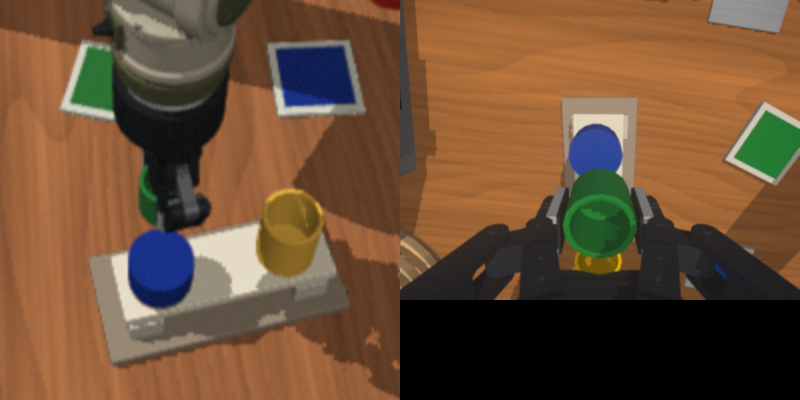

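```bash
python3 - <<'E'
from h import *
from cell import robot
o=robot.get_obs();d=robot.get_image('wrist');C=cam(d,o)
p=np.array(o['position']);print('pred rim',proj(C,p+[0,0,32]))
for b in blobs(d['image'],'green'):print(cv2.boundingRect(b))
for n in ('wrist','side'):
    d=robot.get_image(n);c=cam(d,o) 
    for b in blobs(d['image'],'blue'):print(n,cv2.boundingRect(b))
d=robot.get_image('side');print('jar top pred side',proj(cam(d),[484,-301.5,94]), 'wrist',proj(C,[484,-301.5,94]))
place(robot,462,-67,16,98,120)
E
```

```text
pred rim [316.19177862 364.54007975]
(259, 270, 121, 143)
(535, 178, 105, 108)
wrist (503, 422, 21, 27)
wrist (271, 200, 84, 80)
side (304, 365, 33, 39)
side (463, 278, 29, 26)
side (378, 273, 39, 30)
jar top pred side [320.47067658 376.68269219] wrist [316.74331853 251.58980283]
down z 16.439426986417818 nominal 16 dF 5.90711597046963 t 11.2583
```

```bash
python3 - <<'E'
from h import *
from cell import robot
o=robot.get_obs();d=robot.get_image('wrist');a=d['image']
robot.move_to([484,-302,175],down(98))
o=robot.get_obs();d=robot.get_image('wrist');C=cam(d,o);b=d['image']
s=robot.get_image('side')['image']
print(o['time_s'],'pred jar top',proj(C,[484,-302,94]),[cv2.boundingRect(x) for x in blobs(b,'blue')])
cv2.imwrite('pics/w3.png',np.hstack([cv2.resize(b,(480,360)),cv2.resize(s[220:360,240:360],(308,360))])[:,:,::-1])
E
```

```text
14.2 pred jar top [315.17264592 258.38257497] [(526, 464, 16, 10), (267, 204, 90, 94)]
```

View pics/w3.png

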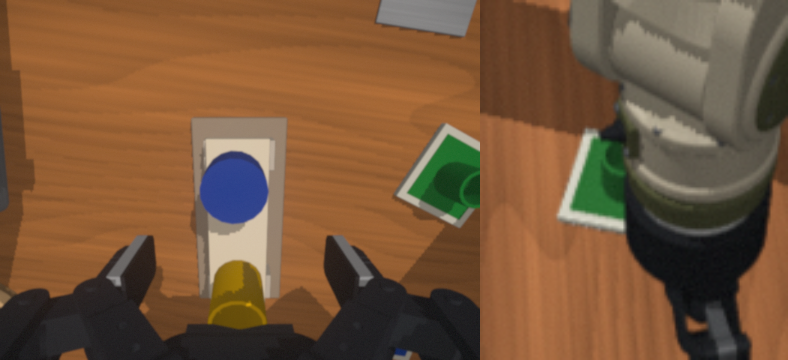

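Jar top centre is (312,254) against (315,258) predicted, so the jar is at about (482,-304). The cup stands upright on the green tile.

```bash
python3 - <<'E'
from h import *
from cell import robot
pick(robot,482,-303.5,63,98,160,30)
o=robot.get_obs();d=robot.get_image('wrist');C=cam(d,o)
p=np.array(o['position']);print('pred jar top',proj(C,p+[0,0,31]),[cv2.boundingRect(x) for x in blobs(d['image'],'blue')])
place(robot,672.5,-80,22,98,130)
robot.move_to([597,-286.5,190],down(98))
o=robot.get_obs();d=robot.get_image('wrist');C=cam(d,o);b=d['image']
s=robot.get_image('scene')['image'];print(o['time_s'],'pred tum',proj(C,[597,-286.5,114]))
cv2.imwrite('pics/w4.png',np.hstack([cv2.resize(b,(480,360)),cv2.resize(s[230:380,250:400],(320,360))])[:,:,::-1])
E
```

```text
gap 55.05210369906785 F [-0.8 -0.3  5.2] t 16.7167 [ 482.4 -304.    63.8]
lifted gap 55.288526076087635 F [-0.7  0.2 -1.9]
pred jar top [316.15831901 362.84846812] [(480, 451, 31, 29), (536, 433, 16, 21), (236, 256, 168, 175)]
down z 24.637793912635242 nominal 22 dF 2.0701389027136416 t 20.8583
23.6 pred tum [315.67411085 260.21228819]
```

View pics/w4.png

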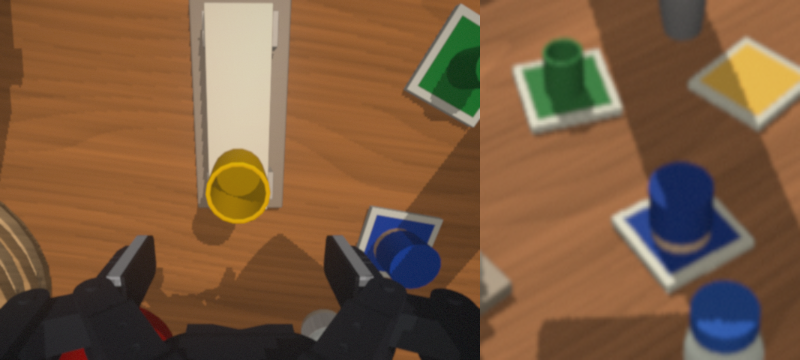

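```bash
python3 - <<'E'
from h import *
from cell import robot
pick(robot,595.5,-286,72,98,170,30)
o=robot.get_obs();d=robot.get_image('wrist');C=cam(d,o)
p=np.array(o['position']);print('pred rim',proj(C,p+[0,0,42]),[cv2.boundingRect(x) for x in blobs(d['image'],'yellow')])
place(robot,560.5,88,31,98,150)
robot.move_to([556,255,260],down(98))
o=robot.get_obs();d=robot.get_image('wrist');np.savez('rest.npz',im=d['image'],p=o['position'],q=o['orientation']);b=d['image']
s=robot.get_image('side')['image'];print(o['time_s'],o['position'])
cv2.imwrite('pics/w5.png',b[:,:,::-1]);cv2.imwrite('pics/s5.png',s[150:400,250:450,::-1])
a=cv2.imread('pics/s5.png');cv2.imwrite('pics/w5.png',np.hstack([cv2.resize(b[:,:,::-1],(560,420)),cv2.resize(a,(240,300))[:, :] if 0 else cv2.copyMakeBorder(cv2.resize(a,(240,300)),0,120,0,0,cv2.BORDER_CONSTANT)]))
E
```

```text
gap 51.77562234948645 F [ 0.5 -0.4  5.5] t 26.1583 [ 595.9 -286.2   72.7]
lifted gap 51.24049392652289 F [-0.4 -0.7 -1.6]
pred rim [315.87638001 383.49496724] [(236, 245, 168, 193)]
down z 31.66407012249409 nominal 31 dF 6.4885719567388564 t 32.1667
34.9583 [555.65843513 254.33235616 258.62374049]
```

View pics/w5.png

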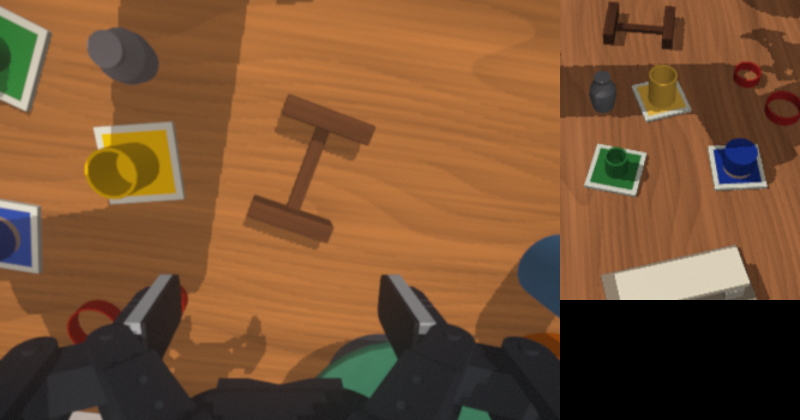

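```bash
python3 - <<'E'
import numpy as np,cv2
im=np.load('rest.npz')['im'][95:290,265:440,::-1]
cv2.imwrite('pics/r.png',cv2.resize(im,None,fx=3,fy=3,interpolation=cv2.INTER_CUBIC))
E
```

```text
(no output)
```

View pics/r.png

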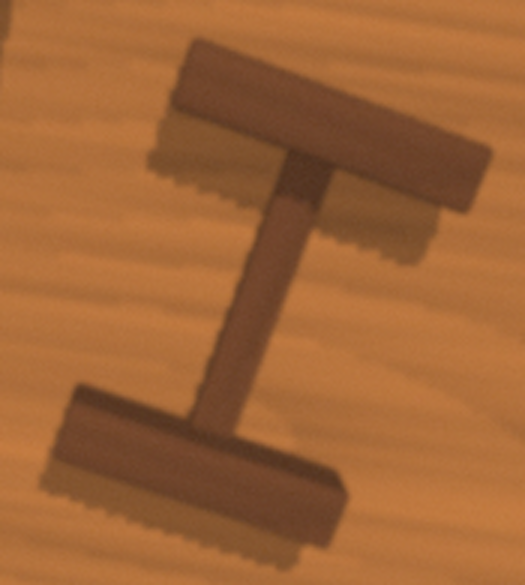

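The enlarged crop shows the upper batten's top corners at (195,38),(492,151),(469,213),(172,105). The lower batten's are at (74,403),(348,496),(327,549),(53,458).

```bash
python3 - <<'E'
from h import *
from cell import robot
z=np.load('rest.npz');d=robot.get_image('wrist');C=cam(d,dict(position=z['p'],orientation=z['q']))
U=np.array([(195,38),(492,151),(469,213),(172,105)])/3+[265,95]
L=np.array([(74,403),(348,496),(327,549),(53,458)])/3+[265,95]
W=[np.array([onz(C,p,30)[:2] for p in X]) for X in (U,L)]
for w in W: r=cv2.minAreaRect(w.astype(np.float32));print(w.mean(0),r)
v=W[1].mean(0)-W[0].mean(0);print('dist',np.linalg.norm(v),'ang',np.degrees(np.arctan2(v[1],v[0])),'mid',(W[0].mean(0)+W[1].mean(0))/2)
for w in W:
    e=w[1]-w[0]+w[2]-w[3];print('batten len',np.linalg.norm(e)/2,'ang',np.degrees(np.arctan2(e[1],e[0])))
c=cam(robot.get_image('side'))
for n in ('side','scene'):
    d=robot.get_image(n);c=cam(d)
    cv2.imwrite(f'pics/r{n}.png',cv2.resize(d['image'][(140 if n=='side' else 190):(200 if n=='side' else 260),(275 if n=='side' else 395):(365 if n=='side' else 485),::-1],None,fx=6,fy=6,interpolation=cv2.INTER_CUBIC))
E
```

```text
[480.41918977 297.59831686] ((480.2414245605469, 297.7996826171875), (99.0936508178711, 20.57002830505371), 78.88885498046875)
[598.04646162 274.28239688] ((597.9802856445312, 274.1883850097656), (98.60601043701172, 20.367847442626953), 78.79347229003906)
dist 119.91583384617675 ang -11.211761077209076 mid [539.23282569 285.94035687]
batten len 98.60672737487438 ang 78.64107650013615
batten len 98.04089901129154 ang 78.73889881328152
```

```bash
python3 - <<'E'
from h import *
from cell import robot
d=robot.get_image('side');c=cam(d)
print('side battens',proj(c,[480.4,297.6,30]),proj(c,[598,274.3,30]))
d=robot.get_image('scene');c=cam(d)
print('scene battens',proj(c,[480.4,297.6,30]),proj(c,[598,274.3,30]))
robot.move_to([539.5,-180,230],down(0))
robot.move_to([539.5,-294.5,200],down(98))
o=robot.get_obs();d=robot.get_image('wrist');C=cam(d,o)
np.savez('shelf.npz',im=d['image'],p=o['position'],q=o['orientation'])
m=cv2.inRange(cv2.cvtColor(d['image'],cv2.COLOR_RGB2HSV),(10,10,185),(40,80,255))
b=max(cv2.findContours(m,cv2.RETR_EXTERNAL,cv2.CHAIN_APPROX_NONE)[0],key=cv2.contourArea)
print(o['time_s'],cv2.boundingRect(b),quad(C,b,49))
corners=[(539.5+a*95*np.cos(np.radians(8))-e*30*np.sin(np.radians(8)),-294.5+a*95*np.sin(np.radians(8))+e*30*np.cos(np.radians(8)),49) for a,e in ((-1,-1),(1,-1),(1,1),(-1,1))]
im=d['image'].copy();cv2.polylines(im,[np.array([proj(C,p) for p in corners]).astype(np.int32)],True,(255,0,0),1)
s=cv2.imread('pics/rside.png')
cv2.imwrite('pics/w6.png',im[:,:,::-1])
E
```

```text
side battens [291.78954101 163.71308556] [339.98433285 167.27895907]
scene battens [426.76162386 205.32374618] [455.75928775 231.79993564]
38.6083 (278, 101, 83, 236) ((539.3848876953125, -293.3401184082031), (188.22186279296875, 59.61595916748047), 7.947450637817383)
```

View pics/w6.png

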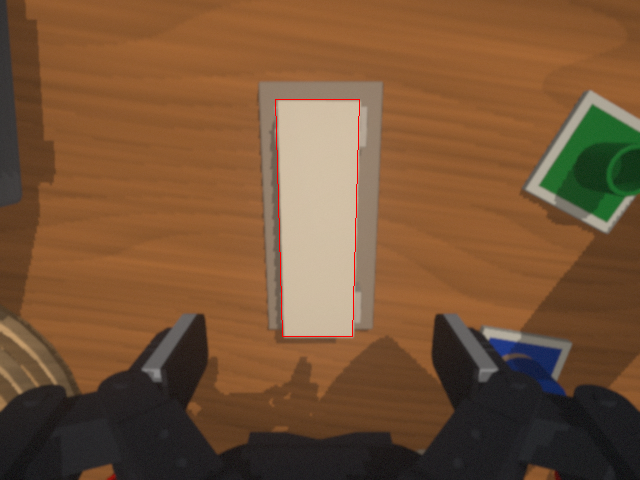

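```bash
python3 - <<'E'
from h import *
from cell import robot
pick(robot,539.5,-294,21,98,220,60)
robot.move_to([539.2,286,200],down(78.8))
o=robot.get_obs();print(o['time_s'],o['position'],o['finger_gap'],o['moment'])
d=robot.get_image('wrist');s=robot.get_image('side')
cv2.imwrite('pics/w7.png',np.hstack([cv2.resize(d['image'],(400,300)),cv2.resize(s['image'],(400,300))])[:,:,::-1])
E
```

```text
gap 58.645157521800655 F [-0.5 -0.6  5.2] t 42.3167 [ 539.9 -294.3   21.6]
lifted gap 58.98435216735585 F [-0.5 -0.1 -2.5]
46.55 [539.69679016 285.18863047 199.98442759] 59.00676023106009 [-1.50711146e-02  4.97465161e-03  5.99426907e-05]
```

View pics/w7.png

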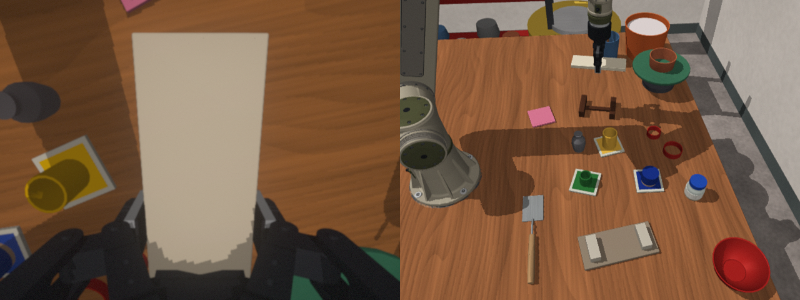

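The shelf is held level and centred, so I'll place it on the rest and then check everything.

```bash
python3 - <<'E'
from h import *
from cell import robot
place(robot,539.2,286,14,78.8,200)
o=robot.get_obs();d=robot.get_image('wrist');C=cam(d,o)
m=cv2.inRange(cv2.cvtColor(d['image'],cv2.COLOR_RGB2HSV),(10,10,150),(40,90,255))
b=max(cv2.findContours(m,cv2.RETR_EXTERNAL,cv2.CHAIN_APPROX_NONE)[0],key=cv2.contourArea)
print(cv2.boundingRect(b),quad(C,b,42))
a=d['image']
robot.move_to([560,20,330],down(98));o=robot.get_obs();w=robot.get_image('wrist')['image']
print(o['time_s'],o['finger_gap'],o['contact_force'])
robot.movej([-1.1,*o['joints'][1:]])
for n in('side','scene'):
    d=robot.get_image(n);c=cam(d)
    print(n,'tile centres',*[np.round(proj(c,p)) for p in ((462,-67,8),(672.5,-80,8),(560.5,88,8))])
    if n=='side': s=d['image']
cv2.imwrite('pics/w8.png',np.vstack([np.hstack([cv2.resize(a,(400,300)),cv2.resize(w,(400,300))]),np.hstack([cv2.resize(s[140:320,250:450],(400,300)),cv2.resize(d['image'][190:370,240:480],(400,300))])])[:,:,::-1])
E
```

```text
down z 14.598603722306487 nominal 14 dF 7.780106815518481 t 50.7083
(279, 102, 83, 233) ((539.0865478515625, 286.86907958984375), (60.507015228271484, 189.4571075439453), 78.80191040039062)
54.3833 85.4353649853409 [-0.59191625 -0.69132941 -0.04337174]
side tile centres [297. 291.] [397. 288.] [334. 231.]
scene tile centres [290. 265.] [345. 324.] [378. 262.]
```

View pics/w8.png

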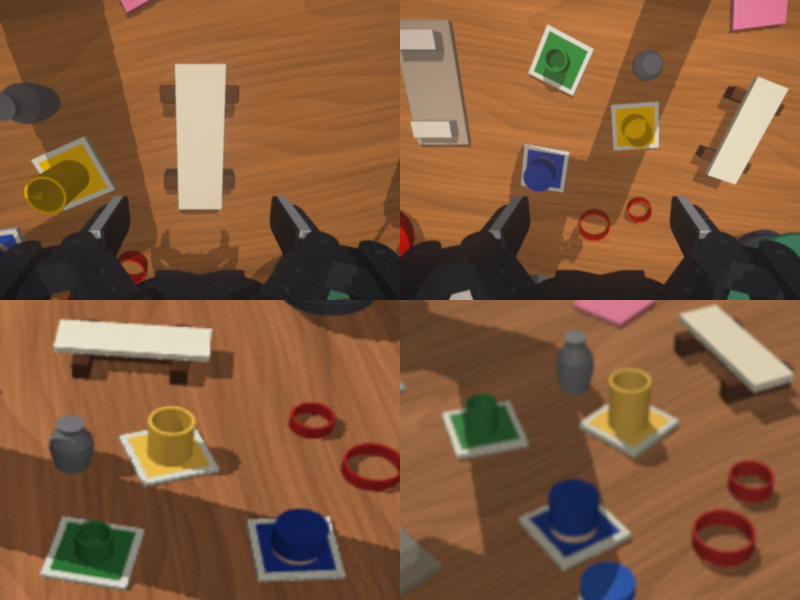

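```bash
python3 -c "
from cell import robot
robot.job_done()"
```

```text
the job is handed in; nothing more can be done
```

The green cup, blue jar and yellow tumbler are each upright on the tile of their own colour, and the empty kiln shelf is on the wooden rest. I handed the job in about 55 s into the 112 s allowed.

- **Shelf:** after I let go, the wrist camera put its centre at (539, 287) mm and its angle at -11.2°. The rest measured (539, 286) mm and -11.2°, so the shelf sits in the middle and square across both battens.
- **Pots:** the last side, scene and wrist pictures show all three standing near the tile middles. I judged this by eye and did not measure the offsets.
- **Vase:** it was not touched, and the pictures show it still upright between the green and yellow tiles.
- **Forces:** contact forces at each placing stayed under 8 N.
- **Disagreements:** the first wrist estimate of the stack came out about 2–4% too small, so I corrected it with the given sizes. The jar's touchdown read about 2.6 mm above its planned height, so it may have dropped a millimetre or two on release; it stands upright.

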